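# Gauge a sprung clamp with the feeler blade that drags

## Task

Check the gap of the sprung clamp with the thick feeler gauge, the one with the yellow handle: take it out of the rack by its handle and, still holding it, slide its blade straight down between the two jaws, feeling it drag as the sprung jaw gives way, until the handle comes to rest on top of the jaws. Do not press on hard once it has landed. Let go and leave it standing there, upright and about midway along the jaws; leave the thin blue gauge in the rack.

Things in the scene. Friction and masses are not known exactly. Their poses are not given: they have to be found in the camera images.
- gauge_thick: Gauge to use. Yellow handle 32x46x50 mm (x,y,z; grip across x from above) on a steel blade 10 thick (x), 30 wide, 38 long. Origin: centre of the tip, z up. Blade z 0-38, lowest 12 tapering to 4 thick; handle z 38-88. 80 g. Same turned half round. Starts upright in either slot of a grey rack (60x170x46 mm, slots 90 apart along y), handle resting on the rack, tip 8 mm above the bench.
- gauge_thin: Gauge to leave alone: same shape, origin and axes, but blue handle and a blade only 6 mm thick, which would drop between the jaws loose. It stands in the rack's other slot.
- clamp: Fixed clamp, base 130x76x12 mm. Origin: underside, below the gap's middle; z up. Two jaws 50 wide (y), tops at z 62. Aluminium jaw fixed, face at x -4; steel jaw sprung, face at x +4 at rest. Faces upright to z 52, then flare to a 20 mm mouth. Spring bracket x 46-58, top z 50. Fully home, the thick gauge's tip is at x +1, z 24, its x along the clamp's x (either way).
- jaw (a joint): Travel of the sprung jaw in m: 0 at rest (8 mm gap), growing as it gives way towards the clamp's +x, at most 0.008. Spring: 2.5 N at rest, 0.5 N more per mm. Sliding the 10 mm blade in takes roughly 3 to 8 N, most while its taper spreads the jaws; the jaw then stands at about 0.002.
There are look-alikes about, which are no part of the job. Of the things like the gauge_thick, leave any that is black, orange or red; of the rest the larger one is meant.

How it is judged:
By the outcome, as a careful person would: the job done as asked, in the order asked, and still so for the second after the job is handed in, with the robot touching nothing.
It also fails if it takes over 32 s, if anything falls off the work surface, if the arm or the gripper's body presses on something with over 40 N, if the wrist force passes 120 N, or if a joint passes its speed limit or range.

## Robot

A 6-joint arm with a two-finger parallel gripper is mounted at the origin on a cart in front of the work surface, level with it; the furniture and walls round the work are solid. World frame = base frame: x ahead of the robot, y to its left, z up, the work surface at z = 0. Lengths are in m, angles in rad, forces in N, time in s.
With the tool pointing down it reaches from about 0.3 to 0.775 m from the base axis. Payload 14.6 kg.
Tool frame: the origin (TCP) lies at the very end of the fingers, on their centre line; the grasp point (between the pads) lies 19 mm behind it; z points along the fingers, y is the direction in which the jaws open and shut (so a half turn about z gives the same grasp; the last joint's range is limited). The gripper opens to 94 mm and grips with 3 to 60 N. Pads are 16 mm wide; open, the fingers measure 119 mm over their backs; the gripper's body (75 mm by 177 mm) begins 78 mm behind the grasp point.
Start: joints at [1.144, 0.3, 1.521, -0, 1.321, -0.067], TCP at [0.194, 0.515, 0.173] pointing down, gripper open.
Joint ranges: [-3.03, 3.03], [-0.79, 2.21], [0.23, 2.52], [-1.04, 4.18], [0, 3.07], [-2.55, 2.55]. Speed limits (rad/s): [2.22, 2.22, 2.57, 3.14, 3.14, 3.14].

## Interface

Orientations are given as [roll, pitch, yaw] about the fixed x, y, z axes, in that order (R = Rz(yaw) Ry(pitch) Rx(roll)).
In Python, from station import ctrl, vision, ticket gives the robot as it stands.
- The arm moves only by the tool step_arm, never from a script. Its argument "steps" is a list of rows, each an object of numbers: "x", "y", "z": the shift along the tool's x, y, z in m; "ax", "ay", "az": the turn, a rotation vector about the tool's x, y, z in degrees; "claw": the finger opening in m, from 0 to 0.094. A call has 1 to 5 rows; each row shifts and turns the pose as measured when the row begins, along the tool's axes as they then stand; what a row does not reach is not made up. A row lasts 1/12 s, in which the tool goes at most 41.7 mm and 7.16 degrees, less where a joint would pass 70% of its speed; a pose out of reach is approached as far as the arm can. A call with a gripper value outside its range is refused whole. The fingers move at their own pace and stop on an object; "grip_force" is the grip in N (left out, the last holds). Time passes only in rows, so rows that do not move let the fingers close. It gives the time, the measured TCP pose, the force and the opening at its end, in the units of the state.
- ctrl.get_obs(): the state, without advancing time (a new reading comes with each control period).
- vision.camera(name): name is "scene" or "top"; returns (picture, depth): 384x512x3 uint8, red, green, blue; 384x512 float32, m along the optical axis (not along the pixel's ray), 0 where there is no reading.
- vision.camera_params(name): a dict with "fov_y" (degrees; the focal length in pixels is half the picture's height over the tangent of half this angle, whatever the lens; pixels are square), "cx", "cy" (the principal point, pixels), "k1" (the pictures are not rectified: a ray, as slopes to the right and down, at radius r is drawn at 1 + k1 r^2 times it, then the intrinsics apply), "origin" and "attitude" of the camera in the world. Camera axes: x right, y up, looking along -z (the intrinsics and any distortion apply to the point x, -y, -z); pixel columns grow to the right and rows downward; lengths in m; the calibration is good to about 2 mm. A picture is of the moment at which its call begins. camera_params takes no time and is no camera call.
- ticket.hand_in(): hands the job in, once; it reports no verdict.
The state is a dict: "time_s": time; "qpos": joint angles; "joint_vel": joint speeds; "tau": joint torques, N m; "ee_pos": TCP position; "eef_rot": TCP orientation; "force": force on the tool from outside, world axes, zero at the start; "moment": the same for the moment, N m; "grip_width": finger opening in m.
Only numpy, scipy, OpenCV 4.12 (cv2) and the standard library are available. Lean on these libraries where they do the work, as an engineer would, in place of code of your own. Each camera call takes 0.05 s, during which the arm holds its last target.

## Working session

There is one attempt and no reset: what is moved stays moved. The work goes in short steps, Python scripts to look and compute and a tool call to move; the robot and the scene stay as the last step left them, time stands still between calls to the robot, and variables do not carry over. Pictures are saved under pics/ and viewed, and the job is handed in when it is done.

Besides the shell and the picture viewer there is one more tool, called after "Emit:" by a JSON object that holds its "op" and its "data". step_arm: Moves the arm, as the interface text tells. Its arguments: {"type":"object","properties":{"steps":{"type":"array"},"grip_force":{"type":"number"}},"required":["steps"]}

```bash
ls; mkdir -p pics
cat > h.py <<'E'
import numpy as np, cv2
from station import ctrl, vision, ticket
def K(p,h=384):
    f=h/2/np.tan(np.radians(p['fov_y'])/2); return f
E
python3 - <<'E'
from h import *
print(ctrl.get_obs())
for n in ("scene","top"):
    im,d=vision.camera(n); np.savez(f'{n}0.npz',im=im,d=d)
    print(n,vision.camera_params(n), d.min(),d.max())
    cv2.imwrite(f'pics/{n}0.png',cv2.resize(im[:,:,::-1],(768,576),interpolation=cv2.INTER_CUBIC))
E
```

```text
pics
{'time_s': 0.0, 'qpos': array([ 1.14441196e+00,  3.00492744e-01,  1.52157215e+00,  2.54534439e-05,
        1.32067628e+00, -6.66158934e-02]), 'joint_vel': array([-0.00049055,  0.00068625, -0.00248405, -0.00043592,  0.00156394,
        0.00014012]), 'tau': array([-2.27492710e-03, -5.31806874e+01, -3.52742136e+01,  7.07335328e-02,
        2.43918621e-02, -1.22786423e-04]), 'ee_pos': array([0.19351556, 0.51452242, 0.17287825]), 'eef_rot': array([-3.14044833e+00, -1.01052199e-04,  2.78181781e+00]), 'force': array([ 0.40091623,  0.0412049 , -0.65188799]), 'moment': array([0.0095827 , 0.06237279, 0.00863266]), 'grip_width': 0.09384411952587379}
scene {'fov_y': 43.14642213673339, 'cx': 255.36897368365305, 'cy': 190.00182452884496, 'k1': 0.006530806102277925, 'origin': array([ 0.1973443 , -0.41758101,  0.64152721]), 'attitude': array([ 0.80965943, -0.00484143, -0.65674924])} 0.0 2.3115008
top {'fov_y': 50.403934876559106, 'cx': 258.4183320802434, 'cy': 192.45979323831247, 'k1': -0.12600281614425907, 'origin': array([0.43947944, 0.05375964, 0.87934157]), 'attitude': array([ 1.48666775e-01, -6.27852204e-05, -1.54720762e+00])} 0.0 1.5756481
```

View pics/scene0.png

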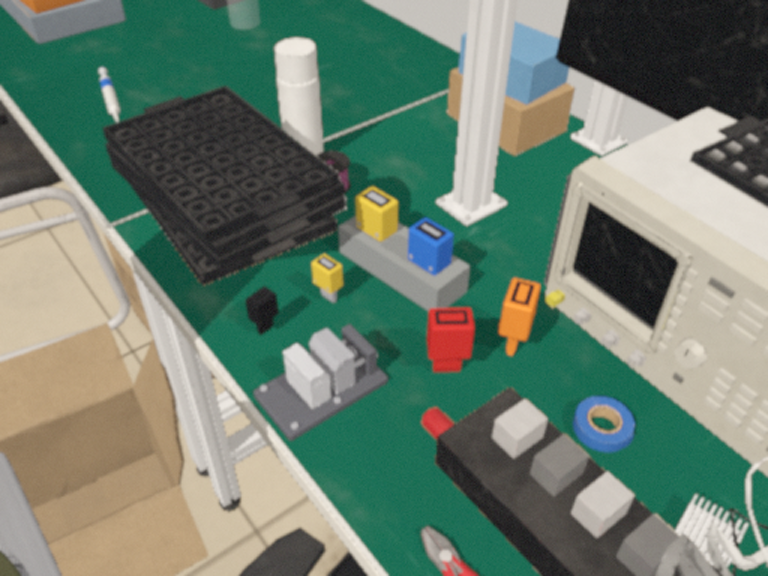

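View pics/top0.png

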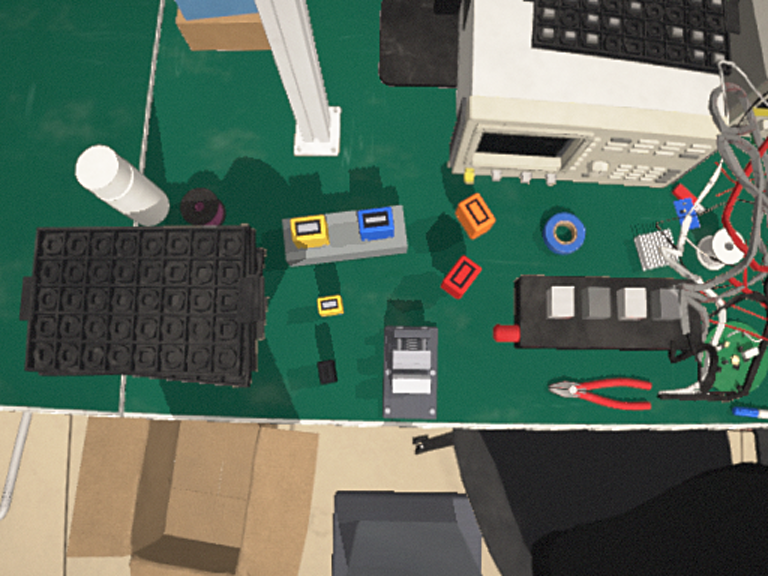

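In the scene view (768-wide picture) there are two yellow look-alikes: the large one at (377,212) in the rack and a small one at (327,273) on the bench. Black is at (262,308), red at (450,337) and orange at (520,308), all to be left alone. The large yellow one in the rack is the one meant. The blue gauge is at (430,245) and the clamp at (322,370), with the light aluminium jaw nearer the robot. I'll measure from both views and make a crop.

```bash
cat >> h.py <<'E'
from scipy.spatial.transform import Rotation as Ro
def ray(n,uv):
    p=vision.camera_params(n); f=K(p); uv=np.atleast_2d(np.float64(uv))
    k=np.array([[f,0,p['cx']],[0,f,p['cy']],[0,0,1]])
    q=cv2.undistortPoints(uv[:,None],k,np.array([p['k1'],0,0,0]))[:,0]
    R=Ro.from_euler('xyz',p['attitude']).as_matrix()
    return np.array(p['origin']), np.c_[q[:,0],-q[:,1],-np.ones(len(q))]@R.T
def plane(n,uv,z):
    o,d=ray(n,uv); return o+d*((z-o[2])/d[:,2])[:,None]
def cloud(n,uv,dep):
    o,d=ray(n,uv); return o+d*np.float64(dep)[:,None]
def tri(a,b):
    o1,d1=ray('scene',a);o2,d2=ray('top',b);d1=d1[0];d2=d2[0]
    s=np.linalg.lstsq(np.c_[d1,-d2],o2-o1,rcond=None)[0]
    P,Q=o1+s[0]*d1,o2+s[1]*d2; return (P+Q)/2,np.linalg.norm(P-Q)
E
python3 - <<'E'
from h import *
S={n:np.load(f'{n}0.npz') for n in('scene','top')}
for n in S:
    im,d=S[n]['im'],S[n]['d']; hsv=cv2.cvtColor(im,cv2.COLOR_RGB2HSV)
    for c,lo,hi in(('Y',(20,120,90),(34,255,255)),('B',(105,140,60),(125,255,255))):
        m=cv2.inRange(hsv,lo,hi)
        cs,_=cv2.findContours(m,cv2.RETR_EXTERNAL,cv2.CHAIN_APPROX_NONE)
        for k in cs:
            if cv2.contourArea(k)<60: continue
            mm=np.zeros_like(m); cv2.drawContours(mm,[k],-1,1,-1); v,u=np.nonzero(mm*(d>0))
            P=cloud(n,np.c_[u,v],d[v,u]); zt=np.percentile(P[:,2],97)
            T=P[P[:,2]>zt-.008]
            r=cv2.minAreaRect(np.float32(T[:,:2]*1000))
            print(n,c,np.mean(np.c_[u,v],0).round(1),'area',cv2.contourArea(k),'ztop',zt.round(4),'med',np.median(T,0).round(4),'rect',np.round(r[0],1),np.round(r[1],1),round(r[2],1))
s=S['scene']['im'][110:290,150:330,::-1]; t=S['top']['im'][120:290,180:330,::-1]
cv2.imwrite('pics/cs.png',cv2.resize(s,(600,600),interpolation=cv2.INTER_CUBIC)); cv2.imwrite('pics/ct.png',cv2.resize(t,None,fx=3.5,fy=3.5,interpolation=cv2.INTER_CUBIC))
E
```

```text
scene Y [369.2 198.6] area 70.0 ztop 0.0422 med [ 0.7325 -0.0586  0.0404] rect [734.7 -57.6] [12.9 21.2] 86.3
scene Y [217.9 181.9] area 371.5 ztop 0.0619 med [0.5384 0.1311 0.0601] rect [540.3 133.4] [24.1 32.3] 9.2
scene Y [251.  141.5] area 747.5 ztop 0.0985 med [0.6351 0.1594 0.0968] rect [637.4 163.4] [33.5 48. ] 7.4
scene B [402.2 284.7] area 506.5 ztop 0.0196 med [ 0.6503 -0.2076  0.0176] rect [ 658.6 -201.6] [58.9 59.1] 57.5
scene B [286.6 163. ] area 735.5 ztop 0.0986 med [0.6466 0.0703 0.0964] rect [648.7  73.4] [31.7 47.7] 8.4
top Y [219.7 203.4] area 184.5 ztop 0.0635 med [0.5387 0.1355 0.061 ] rect [539.5 135.3] [22.4 31.8] 9.0
top Y [206.1 153.8] area 448.5 ztop 0.0985 med [0.6353 0.1637 0.0961] rect [636.6 164.2] [32.5 46.4] 6.6
top B [496.4 274.1] area 71.0 ztop 0.0175 med [ 0.4003 -0.4736  0.0124] rect [ 399.2 -472.3] [35. 11.] 89.1
top B [375.5 154.8] area 533.5 ztop 0.0207 med [ 0.6578 -0.199   0.0184] rect [ 658.7 -198.9] [57.2 58. ] 45.1
top B [250.3 148.5] area 412.5 ztop 0.0984 med [0.6487 0.0751 0.0962] rect [649.1  75.4] [32.3 44.9] 8.2
top B [454.8 138.4] area 96.5 ztop 0.0193 med [ 0.7043 -0.3835  0.0159] rect [ 700.3 -388. ] [34.6 28.8] 15.6
```

View pics/cs.png

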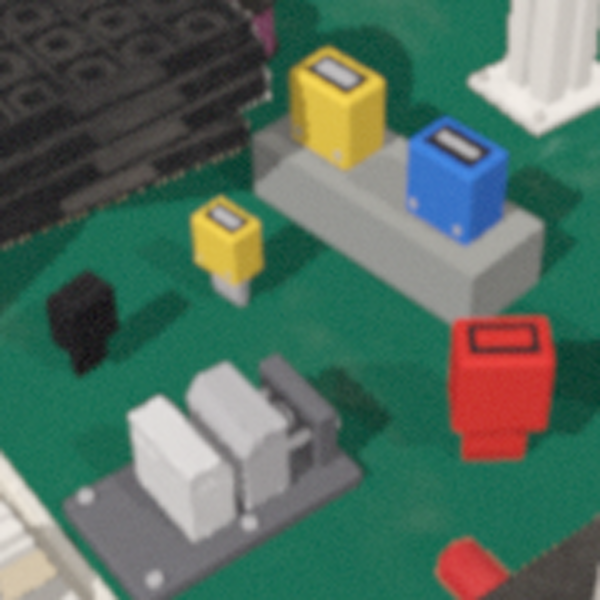

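View pics/ct.png

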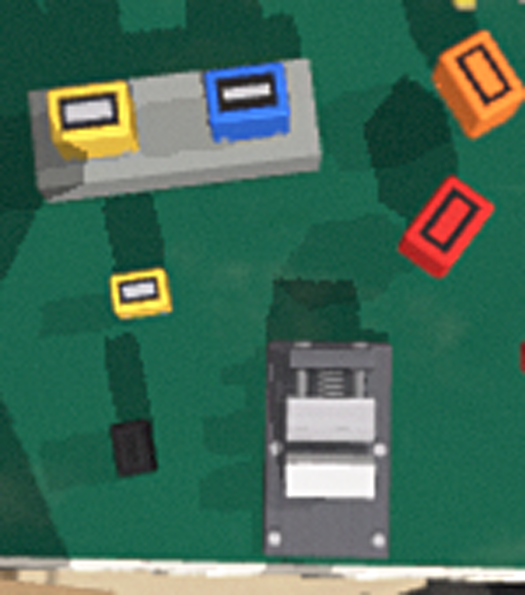

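The crops confirm the large yellow gauge sits at the rack's left end and the blue one at its right. The clamp's sprung side (spring and bracket) points away from the robot, so clamp +x is about world +x. Next I'll measure the clamp.

Run:
```python
from h import *
S={n:np.load(f'{n}0.npz') for n in('scene','top')}
for n in S:
    im,d=S[n]['im'],S[n]['d']
    v,u=np.nonzero(d>0); P=cloud(n,np.c_[u,v],d[v,u])
    for nm,lo,hi in(('tops',.055,.070),('bracket',.044,.0535),('base',.005,.018)):
        s=(P[:,0]>.28)&(P[:,0]<.47)&(P[:,1]>-.02)&(P[:,1]<.1)&(P[:,2]>lo)&(P[:,2]<hi)
        m=np.zeros(d.shape,np.uint8); m[v[s],u[s]]=1
        nn,lab,st,ce=cv2.connectedComponentsWithStats(m)
        for i in range(1,nn):
            if st[i,4]<25: continue
            b,a=np.nonzero(lab==i); Q=cloud(n,np.c_[a,b],d[b,a])
            r=cv2.minAreaRect(np.float32(Q[:,:2]*1000))
            print(n,nm,ce[i].round(1),st[i,4],'zmed',np.median(Q[:,2]).round(4),np.round(r[0],1),np.round(r[1],1),round(r[2],1))
# bright jaws, top view, enlarged
c=S['top']['im'][205:285,245:300,::-1]; cv2.imwrite('pics/jt.png',cv2.resize(c,None,fx=7,fy=7,interpolation=cv2.INTER_CUBIC))
c=S['scene']['im'][205:295,165:265,::-1]; cv2.imwrite('pics/js.png',cv2.resize(c,None,fx=6,fy=6,interpolation=cv2.INTER_CUBIC))
```

```text
scene tops [218.5 234. ] 219 zmed 0.0605 [463.8  21.7] [12.2 51.2] 0.1
scene tops [202.6 242.6] 376 zmed 0.0614 [436.1  21.4] [52.1 22.9] 89.9
scene bracket [217.8 241.3] 102 zmed 0.05 [458.2  20. ] [11.3 51.7] 13.7
scene bracket [204.8 252.2] 109 zmed 0.0492 [428.   16.8] [21.7 53.7] 25.7
scene base [198.2 270.6] 1320 zmed 0.0115 [428.6  20.8] [81.8 76.9] 0.2
top tops [274.2 241.6] 154 zmed 0.0613 [462.9  23. ] [11.9 48.2] 1.3
top tops [274. 256.] 274 zmed 0.062 [436.   22.5] [21.8 48.1] 1.3
top base [272.8 262.5] 962 zmed 0.0122 [427.8  22. ] [79.9 83.6] 89.4
```

View pics/jt.png

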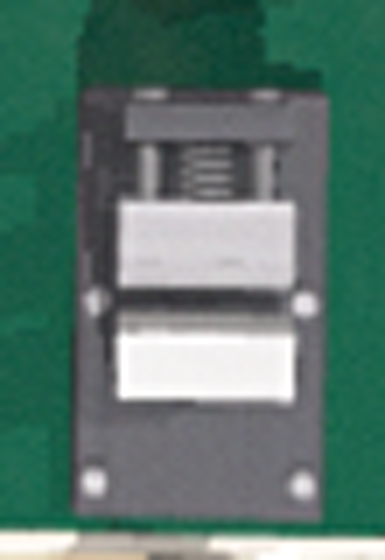

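View pics/js.png

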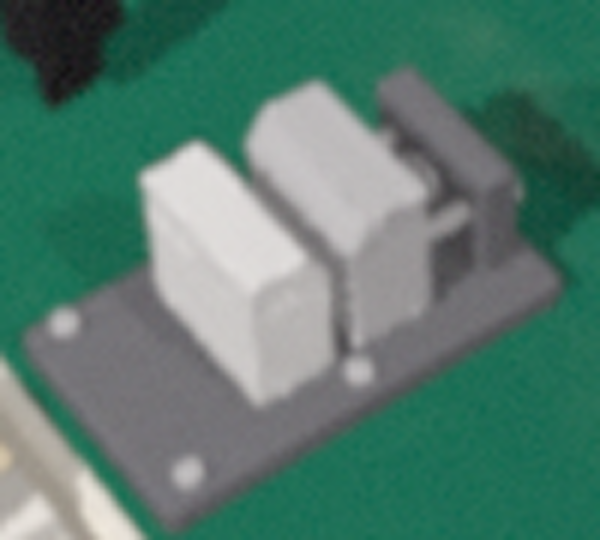

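Run:
```python
from h import *
S={n:np.load(f'{n}0.npz') for n in('scene','top')}
for n in S:
    im,d=S[n]['im'],S[n]['d']
    v,u=np.nonzero(d>0); P=cloud(n,np.c_[u,v],d[v,u])
    for nm,lo,hi in(('tops',.054,.070),('bracket',.042,.0535),('base',.007,.016)):
        s=(P[:,0]>.28)&(P[:,0]<.6)&(P[:,1]>-.03)&(P[:,1]<.09)&(P[:,2]>lo)&(P[:,2]<hi)
        m=np.zeros(d.shape,np.uint8); m[v[s],u[s]]=1
        nn,lab,st,ce=cv2.connectedComponentsWithStats(m)
        for i in range(1,nn):
            if st[i,4]<25: continue
            b,a=np.nonzero(lab==i); Q=cloud(n,np.c_[a,b],d[b,a])
            r=cv2.minAreaRect(np.float32(Q[:,:2]*1000))
            print(n,nm,ce[i].round(1),st[i,4],'zmed',np.median(Q[:,2]).round(4),'xy min/max',(Q[:,:2].min(0)*1e3).round(1),(Q[:,:2].max(0)*1e3).round(1),np.round(r[0],1),np.round(r[1],1),round(r[2],1))
# profile through the middle, top and scene: z vs x
    s=(abs(P[:,1]-.022)<.012)&(P[:,0]>.41)&(P[:,0]<.53)&(P[:,2]<.1)
    Q=P[s]
    for x in np.arange(.42,.53,.0025):
        q=Q[abs(Q[:,0]-x)<.00125,2]
        if len(q): print(round(x*1e3,1),(np.percentile(q,[10,50,90])*1e3).round(1),len(q))
```

```text
scene tops [221.2 232.6] 418 zmed 0.0609 xy min/max [457.7  -4.7] [482.   47.3] [469.8  21.3] [24.3 51.9] 0.0
scene tops [202.7 242.7] 386 zmed 0.0613 xy min/max [424.7  -4.7] [448.3  47.4] [436.2  21.4] [52.4 23.2] 88.6
scene bracket [239.1 227.9] 220 zmed 0.0491 xy min/max [498.   -4.7] [511.3  46. ] [504.7  20.7] [12.9 50.7] 1.0
scene bracket [220.7 242.4] 143 zmed 0.0488 xy min/max [456.3  -4.4] [480.   46.4] [459.6  17.6] [20.2 54.2] 24.6
scene bracket [205.1 252.8] 131 zmed 0.0484 xy min/max [424.6  -4.4] [449.3  45.7] [428.   16.8] [21.7 53.7] 25.7
scene base [207.1 267.1] 1564 zmed 0.0116 xy min/max [387.8 -17.8] [518.4  59.3] [453.   20.9] [130.5  76.9] 0.2
420.0 [10.  12.  13.1] 18
422.5 [11. 12. 13.] 18
425.0 [13.  36.5 58.8] 149
427.5 [12.3 61.1 62.8] 32
430.0 [60.7 62.1 63. ] 20
432.5 [60.9 61.6 62.3] 16
435.0 [60.5 62.  63. ] 20
437.5 [60.2 62.1 63. ] 21
440.0 [60.8 61.8 62.6] 18
442.5 [59.7 61.3 62.5] 18
445.0 [57.6 58.5 60.2] 4
447.5 [53.8 55.1 56.1] 7
457.5 [35.8 44.6 53. ] 70
460.0 [53.6 55.9 59.5] 33
462.5 [56.8 60.2 62.2] 29
465.0 [60.5 61.3 62.3] 17
467.5 [60.5 6
[... 1480 characters left out ...]
[61.8 62.4 63.1] 12
465.0 [61.2 62.8 64. ] 12
467.5 [61.3 62.4 63.4] 17
470.0 [60.4 62.2 63.8] 19
472.5 [61.5 63.  64.6] 12
475.0 [60.7 62.  63.8] 12
477.5 [60.7 62.  64.4] 20
480.0 [62.1 62.4 63.8] 4
482.5 [11.1 13.6 40.6] 13
485.0 [10.7 13.7 40.3] 11
487.5 [10.2 13.7 41.5] 14
490.0 [ 9.6 11.8 39.9] 8
492.5 [11.4 12.6 40.6] 18
495.0 [12.2 13.7 40.4] 14
497.5 [12.8 38.5 43.2] 22
500.0 [49.1 50.2 51.9] 12
502.5 [48.8 50.3 51.8] 19
505.0 [48.8 50.3 52.2] 17
507.5 [49.  50.6 52.3] 12
510.0 [48.  49.8 50.7] 12
512.5 [35.7 35.7 35.7] 1
515.0 [10.9 11.5 13. ] 11
517.5 [0.7 2.4 3.4] 11
520.0 [1.5 3.5 4.6] 11
522.5 [0.5 2.4 3.4] 11
525.0 [0.3 2.1 3.2] 11
527.5 [0.4 1.7 4. ] 12
530.0 [0.4 1.5 3.6] 10
```

Run:
```python
from h import *
S={n:np.load(f'{n}0.npz') for n in('scene','top')}
print('tri handle top slot', tri([251.3,131.5],[206,153]))
H=np.full((20,22),np.nan)
for n in S:
    d=S[n]['d']; v,u=np.nonzero(d>0); P=cloud(n,np.c_[u,v],d[v,u])
    i=((P[:,0]-.1)/.04).astype(int); j=((.62-P[:,1])/.04).astype(int)
    for a,b,z in zip(i,j,P[:,2]):
        if 0<=a<20 and 0<=b<22: H[a,b]=np.nanmax([H[a,b],z])
print('y:',[round(.6-.04*j,2) for j in range(22)])
for a in range(19,-1,-1): print(round(.12+.04*a,2),' '.join('%4s'%('' if np.isnan(h) else round(h*1000)) for h in H[a]))
```

```text
tri handle top slot (array([0.63395714, 0.16025036, 0.10041362]), np.float64(0.004270240687255681))
y: [0.6, 0.56, 0.52, 0.48, 0.44, 0.4, 0.36, 0.32, 0.28, 0.24, 0.2, 0.16, 0.12, 0.08, 0.04, 0.0, -0.04, -0.08, -0.12, -0.16, -0.2, -0.24]
0.88    8    6    7    6    6    6    6    6    6    6    6    6    6   13   15   15  208  225  232  232  233  232
0.84    7    7    7    7    6    7    6    7    6    7    8  320   13    7    7    6  208  209  232  232  232  229
0.8    7    7    6    7    7    6    8    6    6    9  365  366   15    7    7    6  208  208  208  209  208  209
0.76    7    5    4    6    6    7    6    6    7    7   14   14   15    7    7    6  212  212  212  212  212  212
0.72    7    6    6       185  184   46   48    7    7    8    6    6    7    7    7  196  197  197  205  208  208
0.68    6    7    5    6  185  185   49   49    7    7   47   49   49   99  100    8   92   92    7   20   22   21
0.64    6   86   86   87  160  172   88   87   87   87   98  100   98  100   99    6   91   92    6   21   22   21
0.6    6   88   83   82   83   85   83   84   83   87   95 
[... 722 characters left out ...]
3    4    4    3    3
0.32 -415 -701 -700 -699 -696 -472 -450 -451 -480 -499 -513 -709 -711 -711 -709 -708  -83  -82  -80 -222 -223 -223
0.28 -411 -701 -701 -700 -696 -694 -477 -472 -481 -497 -511 -710 -710 -709 -705 -672 -629  -79  -76 -221 -220 -221
0.24 -417 -699 -698 -700 -700 -699 -473 -471 -484 -497 -512 -709 -705 -711 -711 -709 -677  -77  -76  -76 -221 -220
0.2 -423 -705 -703 -704 -703 -704 -471 -470 -485 -501 -515 -706 -702 -705 -707 -708 -707  -77  -76  -73  -75  -49
0.16 -430 -701 -701 -703 -703 -700 -469 -474 -490 -506 -519    1    2    2    3    3 -610 -611  -79  -26  -12   -7
0.12 -439 -699 -699 -697 -700 -698 -470 -475 -490 -507 -709 -609    2    3   15   16 -194 -196 -199  -97
```

```bash
cat > go.py <<'E'
import sys
from h import *
# usage: go.py x y z yawdeg [nrows] : tool-frame remainder
x,y,z,yw=map(float,sys.argv[1:5])
o=ctrl.get_obs(); R=Ro.from_euler('xyz',o['eef_rot'])
T=Ro.from_euler('xyz',[180,0,yw],degrees=True)
d=R.inv().apply(np.array([x,y,z])-o['ee_pos'])
rv=np.degrees((R.inv()*T).as_rotvec())
n=int(sys.argv[5]) if len(sys.argv)>5 else 1
print('t',round(o['time_s'],2),'pos',o['ee_pos'].round(4),'rpy',np.degrees(o['eef_rot']).round(2),'F',o['force'].round(2),'w',round(o['grip_width'],4))
print('tool shift mm',(d*1e3).round(2),'turn deg',rv.round(2))
if n>1:
    tr=rv/n
    w=(np.array([x,y,z])-o['ee_pos'])/n
    for k in range(n):
        Rk=R*Ro.from_rotvec(np.radians(tr*k)); print((Rk.inv().apply(w)*1e3).round(1),tr.round(2))
E
python3 go.py 0.636 0.164 0.25 97.5 20
```

```text
t 0.1 pos [0.1935 0.5145 0.173 ] rpy [-1.7994e+02 -1.0000e-02  1.5938e+02] F [ 0.48  0.15 -0.32] w 0.0937
tool shift mm [-537.55 -172.37  -76.92] turn deg [-5.000e-02  3.000e-02  6.188e+01]
[-26.9  -8.6  -3.8] [-0.    0.    3.09]
[-27.3  -7.2  -3.8] [-0.    0.    3.09]
[-27.6  -5.7  -3.8] [-0.    0.    3.09]
[-27.9  -4.2  -3.8] [-0.    0.    3.09]
[-28.1  -2.7  -3.8] [-0.    0.    3.09]
[-28.2  -1.1  -3.9] [-0.    0.    3.09]
[-28.2   0.4  -3.9] [-0.    0.    3.09]
[-28.2   1.9  -3.9] [-0.    0.    3.09]
[-28.    3.4  -3.9] [-0.    0.    3.09]
[-27.8   4.9  -3.9] [-0.    0.    3.09]
[-27.5   6.4  -3.9] [-0.    0.    3.09]
[-27.1   7.9  -3.9] [-0.    0.    3.09]
[-26.6   9.4  -3.9] [-0.    0.    3.09]
[-26.1  10.8  -3.9] [-0.    0.    3.09]
[-25.5  12.2  -3.9] [-0.    0.    3.09]
[-24.8  13.5  -3.9] [-0.    0.    3.09]
[-24.   14.8  -3.9] [-0.    0.    3.09]
[-23.2  16.1  -3.9] [-0.    0.    3.09]
[-22.3  17.3  -3.9] [-0.    0.    3.09]
[-21.3  18.5  -3.9] [-0.    0.    3.09]
```

Emit:
{"op": "step_arm", "data": {"steps": [{"x": -0.01,"y": 0,"z": -0.025,"az": 3},{"x": -0.02,"y": -0.006,"z": -0.025,"az": 3},{"x": -0.028,"y": -0.005,"z": -0.02,"az": 3},{"x": -0.028,"y": -0.004,"z": -0.01,"az": 3},{"x": -0.028,"y": -0.003,"z": 0,"az": 3}]}}

```text
validation failed for argument at $.st...
```

Emit:
{"op": "step_arm", "data": {"steps": [{"x": -0.028,"y": -0.001,"z": 0,"az": 3},{"x": -0.028,"y": 0,"z": 0,"az": 3},{"x": -0.028,"y": 0.002,"z": 0,"az": 3},{"x": -0.028,"y": 0.003,"z": 0,"az": 3},{"x": -0.028,"y": 0.005,"z": 0,"az": 3}]}}

```text
validation failed for argument at $.st...
```

```bash
python3 go.py 0.636 0.164 0.23 97.5 12
```

```text
t 0.1 pos [0.1935 0.5145 0.173 ] rpy [-1.7994e+02 -1.0000e-02  1.5938e+02] F [ 0.48  0.15 -0.32] w 0.0937
tool shift mm [-537.55 -172.35  -56.92] turn deg [-5.000e-02  3.000e-02  6.188e+01]
[-44.8 -14.4  -4.7] [-0.    0.    5.16]
[-45.9 -10.3  -4.7] [-0.    0.    5.16]
[-46.6  -6.1  -4.7] [-0.    0.    5.16]
[-47.   -1.9  -4.8] [-0.    0.    5.16]
[-47.    2.3  -4.8] [-0.    0.    5.16]
[-46.6   6.6  -4.8] [-0.    0.    5.16]
[-45.8  10.7  -4.8] [-0.    0.    5.16]
[-44.7  14.8  -4.8] [-0.    0.    5.16]
[-43.1  18.7  -4.8] [-0.    0.    5.16]
[-41.3  22.5  -4.8] [-0.    0.    5.16]
[-39.1  26.2  -4.8] [-0.    0.    5.16]
[-36.6  29.6  -4.8] [-0.    0.    5.16]
```

Emit:
{"op": "step_arm", "data": {"steps": [{"x": -0.01,"y": 0,"z": -0.025,"ax": 0,"ay": 0,"az": 3,"claw": 0.094},{"x": -0.02,"y": -0.006,"z": -0.025,"ax": 0,"ay": 0,"az": 3,"claw": 0.094},{"x": -0.028,"y": -0.005,"z": -0.02,"ax": 0,"ay": 0,"az": 3,"claw": 0.094},{"x": -0.028,"y": -0.004,"z": -0.01,"ax": 0,"ay": 0,"az": 3,"claw": 0.094},{"x": -0.028,"y": -0.003,"z": 0,"ax": 0,"ay": 0,"az": 3,"claw": 0.094}]}}

```text
time_s: 0.52
ee_pos: [0.2848, 0.4442, 0.2534]
eef_rot: [-3.134, 0.001, 2.518]
force: [-0.2, 0.8, -0.2]
grip_width: 0.0939
```

Emit:
{"op": "step_arm", "data": {"steps": [{"x": -0.028,"y": 0,"z": 0,"ax": 0,"ay": 0,"az": 4,"claw": 0.094},{"x": -0.028,"y": 0.002,"z": 0,"ax": 0,"ay": 0,"az": 4,"claw": 0.094},{"x": -0.028,"y": 0.003,"z": 0,"ax": 0,"ay": 0,"az": 4,"claw": 0.094},{"x": -0.028,"y": 0.005,"z": 0,"ax": 0,"ay": 0,"az": 4,"claw": 0.094},{"x": -0.028,"y": 0.006,"z": 0,"ax": 0,"ay": 0,"az": 4,"claw": 0.094}]}}

```text
time_s: 0.93
ee_pos: [0.4013, 0.3531, 0.254]
eef_rot: [-3.135, 0.004, 2.153]
force: [0.5, 0.6, 0.0]
grip_width: 0.0939
```

```bash
python3 go.py 0.636 0.164 0.23 97.5 10
```

```text
t 0.93 pos [0.4013 0.3531 0.254 ] rpy [-179.61    0.22  123.36] F [0.5  0.58 0.04] w 0.0939
tool shift mm [-286.96   92.18   24.43] turn deg [-0.33  0.3  25.86]
[-28.7   9.2   2.4] [-0.03  0.03  2.59]
[-28.3  10.5   2.4] [-0.03  0.03  2.59]
[-27.8  11.8   2.4] [-0.03  0.03  2.59]
[-27.2  13.    2.4] [-0.03  0.03  2.59]
[-26.6  14.2   2.4] [-0.03  0.03  2.59]
[-25.9  15.4   2.4] [-0.03  0.03  2.59]
[-25.2  16.6   2.4] [-0.03  0.03  2.59]
[-24.4  17.7   2.4] [-0.03  0.03  2.59]
[-23.6  18.8   2.4] [-0.03  0.03  2.59]
[-22.7  19.8   2.4] [-0.03  0.03  2.59]
```

Emit:
{"op": "step_arm", "data": {"steps": [{"x": -0.029,"y": 0.009,"z": 0,"ax": 0,"ay": 0,"az": 3,"claw": 0.08},{"x": -0.028,"y": 0.011,"z": 0,"ax": 0,"ay": 0,"az": 3,"claw": 0.08},{"x": -0.028,"y": 0.012,"z": 0,"ax": 0,"ay": 0,"az": 3,"claw": 0.08},{"x": -0.027,"y": 0.013,"z": 0,"ax": 0,"ay": 0,"az": 3,"claw": 0.08},{"x": -0.026,"y": 0.014,"z": 0,"ax": 0,"ay": 0,"az": 3,"claw": 0.08}]}}

```text
time_s: 1.35
ee_pos: [0.5213, 0.2508, 0.2528]
eef_rot: [-3.133, 0.006, 1.877]
force: [-0.3, 1.1, -0.5]
grip_width: 0.0802
```

```bash
python3 go.py 0.636 0.164 0.23 97.5 6
```

```text
t 1.35 pos [0.5213 0.2508 0.2528] rpy [-179.53    0.34  107.52] F [-0.25  1.1  -0.53] w 0.0802
tool shift mm [-117.18   83.46   22.78] turn deg [-0.44  0.38 10.02]
[-19.5  13.9   3.8] [-0.07  0.06  1.67]
[-19.1  14.5   3.8] [-0.07  0.06  1.67]
[-18.7  15.    3.8] [-0.07  0.06  1.67]
[-18.3  15.5   3.8] [-0.07  0.06  1.67]
[-17.8  16.1   3.8] [-0.07  0.06  1.67]
[-17.3  16.6   3.8] [-0.07  0.06  1.67]
```

Emit:
{"op": "step_arm", "data": {"steps": [{"x": -0.022,"y": 0.016,"z": 0.004,"ax": 0,"ay": 0,"az": 2,"claw": 0.08},{"x": -0.022,"y": 0.017,"z": 0.004,"ax": 0,"ay": 0,"az": 2,"claw": 0.08},{"x": -0.022,"y": 0.017,"z": 0.004,"ax": -0.1,"ay": 0.1,"az": 2,"claw": 0.08},{"x": -0.022,"y": 0.018,"z": 0.004,"ax": -0.2,"ay": 0.2,"az": 2,"claw": 0.08},{"x": -0.02,"y": 0.015,"z": 0.004,"ax": -0.2,"ay": 0.2,"az": 2,"claw": 0.08}]}}

```text
time_s: 1.77
ee_pos: [0.6318, 0.1587, 0.2307]
eef_rot: [-3.141, -0.002, 1.691]
force: [-1.0, 0.5, 0.2]
grip_width: 0.08
```

```bash
python3 go.py 0.636 0.164 0.14 97.5
```

```text
t 1.77 pos [0.6318 0.1587 0.2307] rpy [-1.7997e+02 -1.0000e-01  9.6870e+01] F [-1.02  0.49  0.2 ] w 0.08
tool shift mm [ 4.63  4.83 90.7 ] turn deg [-0.03 -0.1  -0.63]
```

Emit:
{"op": "step_arm", "data": {"steps": [{"x": 0.0023,"y": 0.0024,"z": 0.03,"ax": 0,"ay": 0,"az": -0.6,"claw": 0.08},{"x": 0.0023,"y": 0.0024,"z": 0.035,"ax": 0,"ay": 0,"az": 0,"claw": 0.08},{"x": 0,"y": 0,"z": 0.035,"ax": 0,"ay": 0,"az": 0,"claw": 0.08},{"x": 0,"y": 0,"z": 0.025,"ax": 0,"ay": 0,"az": 0,"claw": 0.08},{"x": 0,"y": 0,"z": 0,"ax": 0,"ay": 0,"az": 0,"claw": 0.08}]}}

```text
time_s: 2.18
ee_pos: [0.639, 0.158, 0.0979]
eef_rot: [-3.14, -0.001, 1.692]
force: [0.5, 0.7, -1.2]
grip_width: 0.0803
```

```bash
python3 go.py 0.636 0.164 0.056 97.5
python3 - <<'E'
from h import *
im,d=vision.camera('scene'); cv2.imwrite('pics/s1.png',cv2.resize(im[60:260,130:390,::-1],None,fx=3,fy=3,interpolation=cv2.INTER_CUBIC))
E
```

```text
t 2.18 pos [0.639  0.158  0.0979] rpy [-1.7988e+02 -7.0000e-02  9.6920e+01] F [ 0.47  0.7  -1.16] w 0.0803
tool shift mm [ 6.26 -2.22 41.93] turn deg [-0.12 -0.07 -0.58]
```

View pics/s1.png

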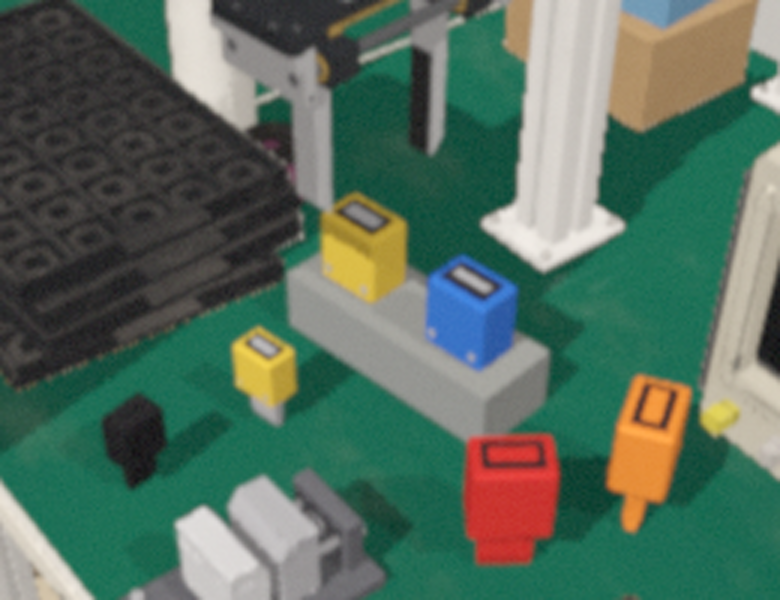

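Run:
```python
from h import *
def proj(n,P):
    p=vision.camera_params(n); f=K(p); R=Ro.from_euler('xyz',p['attitude']).as_matrix()
    q=(np.atleast_2d(P)-p['origin'])@R; s=np.c_[q[:,0],-q[:,1]]/-q[:,2:]
    r2=(s**2).sum(1,keepdims=True); return s*(1+p['k1']*r2)*f+[p['cx'],p['cy']]
o=ctrl.get_obs(); R=Ro.from_euler('xyz',o['eef_rot']); print(o['ee_pos'])
for off in([0,0,0],[0,.04,0],[0,-.04,0]):
    print((proj('scene',o['ee_pos']+R.apply(off))-[130,60])*3)
print((proj('scene',[[.637,.1637,.097]])-[130,60])*3)
im,d=vision.camera('top'); cv2.imwrite('pics/t1.png',cv2.resize(im[80:220,130:330,::-1],None,fx=4,fy=4,interpolation=cv2.INTER_CUBIC))
print((proj('top',o['ee_pos'])-[130,80])*4)
```

```text
[0.63983689 0.15824179 0.10057045]
[[370.04651007 212.98221075]]
[[415.34738453 186.36856986]]
[[322.64334235 240.82763682]]
[[361.04836139 215.08510744]]
[[310.87967761 276.7141939 ]]
```

View pics/t1.png

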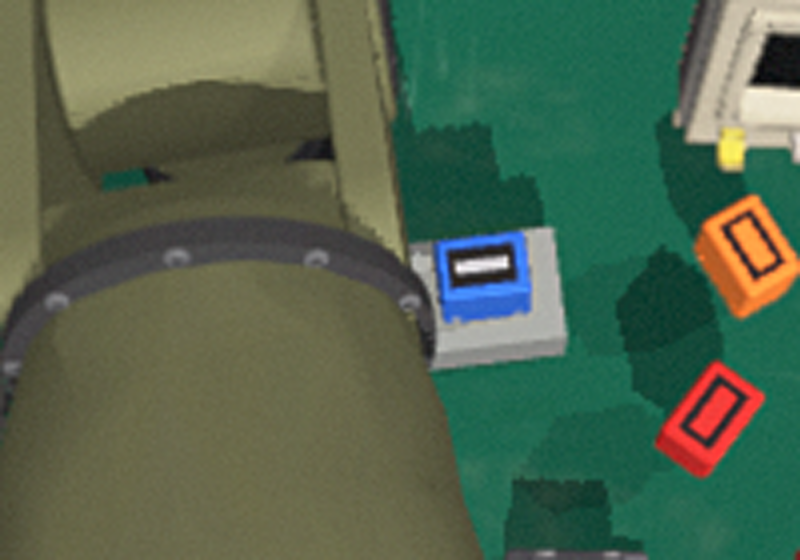

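Run:
```python
from h import *
im,d=vision.camera('scene'); np.savez('s2.npz',im=im,d=d); o=ctrl.get_obs(); print(o['ee_pos'],o['qpos'],o['joint_vel'].round(3))
cv2.imwrite('pics/s2.png',cv2.resize(im[60:220,180:330,::-1],None,fx=3.75,fy=3.75,interpolation=cv2.INTER_CUBIC))
v,u=np.nonzero(d>0); P=cloud('scene',np.c_[u,v],d[v,u])
s=(abs(P[:,0]-.64)<.1)&(abs(P[:,1]-.17)<.06)&(P[:,2]>.1)
Q=P[s]
for x in np.arange(.55,.75,.01):
    q=Q[abs(Q[:,0]-x)<.005]
    if len(q): print(round(x,2),len(q),'y',q[:,1].min().round(3),q[:,1].max().round(3),'z',q[:,2].min().round(3),q[:,2].max().round(3))
```

```text
[0.64192638 0.15884306 0.10526324] [0.18653951 0.59954387 1.25256934 0.0015032  1.28177023 0.06482127] [ 0.001 -0.027 -0.019 -0.001 -0.004  0.001]
0.55 221 y 0.126 0.181 z 0.257 0.278
0.56 542 y 0.112 0.182 z 0.232 0.278
0.57 249 y 0.113 0.183 z 0.233 0.278
0.58 215 y 0.115 0.178 z 0.238 0.278
0.59 500 y 0.115 0.174 z 0.145 0.278
0.6 1004 y 0.117 0.186 z 0.139 0.353
0.61 603 y 0.118 0.188 z 0.246 0.358
0.62 399 y 0.119 0.19 z 0.244 0.359
0.63 343 y 0.117 0.171 z 0.1 0.358
0.64 304 y 0.118 0.141 z 0.244 0.357
0.65 245 y 0.12 0.142 z 0.244 0.354
0.66 147 y 0.123 0.143 z 0.245 0.35
0.67 69 y 0.132 0.145 z 0.245 0.335
0.68 555 y 0.13 0.176 z 0.136 0.333
0.69 300 y 0.128 0.181 z 0.137 0.278
0.7 254 y 0.13 0.185 z 0.24 0.279
0.71 173 y 0.131 0.19 z 0.239 0.278
0.72 241 y 0.131 0.197 z 0.234 0.278
0.73 44 y 0.134 0.185 z 0.258 0.278
```

View pics/s2.png

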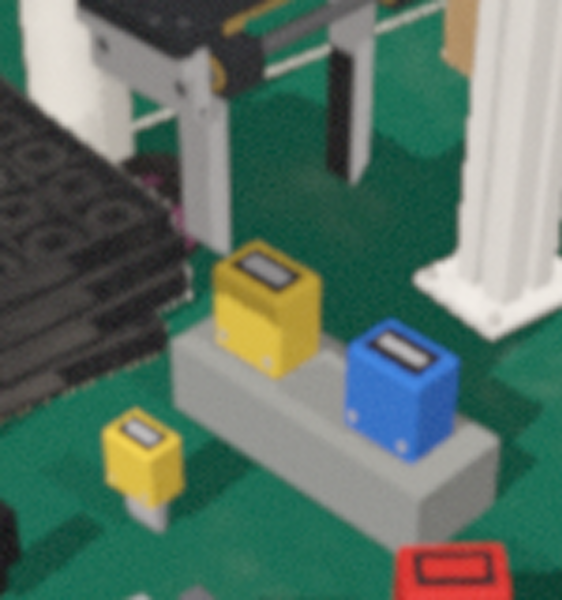

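The finger ends appear about 30 mm above the reported TCP. I'll let the arm settle and check again before going lower.

Emit:
{"op": "step_arm", "data": {"steps": [{"x": 0,"y": 0,"z": 0,"ax": 0,"ay": 0,"az": 0,"claw": 0.08},{"x": 0,"y": 0,"z": 0,"ax": 0,"ay": 0,"az": 0,"claw": 0.08},{"x": 0,"y": 0,"z": 0,"ax": 0,"ay": 0,"az": 0,"claw": 0.08},{"x": 0,"y": 0,"z": 0,"ax": 0,"ay": 0,"az": 0,"claw": 0.08}]}}

```text
time_s: 2.67
ee_pos: [0.6447, 0.1597, 0.113]
eef_rot: [3.124, -0.003, 1.693]
force: [0.5, 0.3, 0.2]
grip_width: 0.0801
```

Run:
```python
from h import *
o=ctrl.get_obs(); print(o['ee_pos'],o['joint_vel'].round(3),o['time_s'])
im,d=vision.camera('scene'); np.savez('s3.npz',im=im,d=d); o=ctrl.get_obs(); print(o['ee_pos'],o['force'])
v,u=np.nonzero(d>0); P=cloud('scene',np.c_[u,v],d[v,u])
for lo,hi in((.585,.615),(.672,.70)):
    s=(P[:,0]>lo)&(P[:,0]<hi)&(abs(P[:,1]-.155)<.03)&(P[:,2]>.108)&(P[:,2]<.22); Q=P[s]; i=np.argsort(Q[:,2])[:6]
    print(Q[i].round(3).tolist(),np.c_[u,v][s][i].tolist(), Q.mean(0).round(3))
cv2.imwrite('pics/s3.png',cv2.resize(im[60:220,180:330,::-1],None,fx=3.75,fy=3.75,interpolation=cv2.INTER_CUBIC))
```

```text
[0.64466596 0.15967822 0.11296648] [ 0.002 -0.017 -0.012 -0.     0.006 -0.002] 2.6667
[0.6447263  0.15968912 0.11306733] [-0.68621393 -0.76336478  0.45096604]
[[0.601, 0.145, 0.147], [0.602, 0.144, 0.148], [0.602, 0.144, 0.15], [0.603, 0.145, 0.151], [0.598, 0.145, 0.151], [0.599, 0.143, 0.151]] [[240, 121], [241, 121], [241, 120], [241, 119], [239, 120], [240, 120]] [0.595 0.149 0.187]
[[0.685, 0.167, 0.146], [0.685, 0.156, 0.147], [0.684, 0.161, 0.147], [0.684, 0.168, 0.147], [0.686, 0.154, 0.148], [0.684, 0.163, 0.148]] [[270, 100], [274, 102], [272, 101], [269, 99], [275, 102], [271, 100]] [0.686 0.161 0.185]
```

View pics/s3.png

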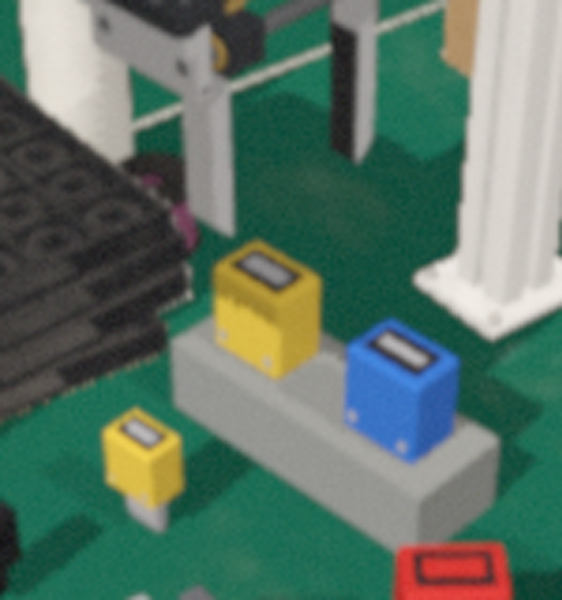

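```bash
python3 go.py 0.6365 0.163 0.075 97.7
```

```text
t 2.72 pos [0.6447 0.1597 0.1131] rpy [ 1.7896e+02 -1.5000e-01  9.6980e+01] F [-0.69 -0.76  0.45] w 0.0795
tool shift mm [ 4.19 -8.45 37.93] turn deg [ 1.04 -0.14 -0.73]
```

Emit:
{"op": "step_arm", "data": {"steps": [{"x": 0.002,"y": -0.004,"z": 0.01,"ax": 0.5,"ay": -0.1,"az": -0.4,"claw": 0.08},{"x": 0.002,"y": -0.004,"z": 0.01,"ax": 0.5,"ay": 0,"az": -0.3,"claw": 0.08},{"x": 0,"y": 0,"z": 0.008,"ax": 0,"ay": 0,"az": 0,"claw": 0.08},{"x": 0,"y": 0,"z": 0.004,"ax": 0,"ay": 0,"az": 0,"claw": 0.08},{"x": 0,"y": 0,"z": 0.002,"ax": 0,"ay": 0,"az": 0,"claw": 0.08}]}}

```text
time_s: 3.13
ee_pos: [0.6354, 0.1633, 0.0759]
eef_rot: [-3.141, -0.001, 1.707]
force: [0.2, 0.3, -0.3]
grip_width: 0.0798
```

```bash
cat > look.py <<'E'
import sys
from h import *
n,nm,u0,u1,v0,v1=sys.argv[1],sys.argv[2],*map(int,sys.argv[3:7])
o=ctrl.get_obs(); print(o['ee_pos'].round(4),np.degrees(o['eef_rot']).round(2),o['force'].round(1),round(o['grip_width'],4),'t',round(o['time_s'],2))
im,d=vision.camera(n); np.savez(nm+'.npz',im=im,d=d)
s=min(600/(u1-u0),560/(v1-v0))
cv2.imwrite(f'pics/{nm}.png',cv2.resize(im[v0:v1,u0:u1,::-1],None,fx=s,fy=s,interpolation=cv2.INTER_CUBIC)); print('scale',s)
E
python3 look.py scene s4 180 330 60 220; python3 go.py 0.6365 0.163 0.075 97.7
```

```text
[0.6354 0.1633 0.0759] [-1.7995e+02 -3.0000e-02  9.7780e+01] [ 0.2  0.3 -0.3] 0.0798 t 3.13
scale 3.5
t 3.18 pos [0.6352 0.1632 0.0755] rpy [-1.7991e+02 -3.0000e-02  9.7770e+01] F [-1.03 -0.73 -0.12] w 0.08
tool shift mm [-0.37  1.25  0.46] turn deg [-0.09 -0.03  0.07]
```

View pics/s4.png

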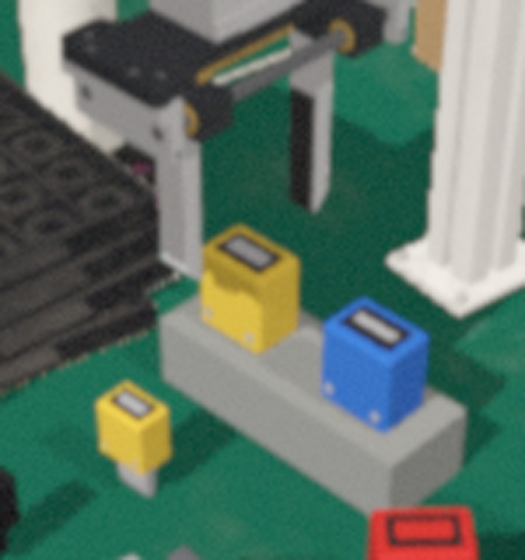

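Emit:
{"op": "step_arm", "data": {"steps": [{"x": 0,"y": 0.0005,"z": 0.008,"ax": 0,"ay": 0,"az": 0,"claw": 0.08},{"x": 0,"y": 0.0005,"z": 0.006,"ax": 0,"ay": 0,"az": 0,"claw": 0.08},{"x": 0,"y": 0,"z": 0.004,"ax": 0,"ay": 0,"az": 0,"claw": 0.08},{"x": 0,"y": 0,"z": 0.002,"ax": 0,"ay": 0,"az": 0,"claw": 0.08}]}}

```text
time_s: 3.52
ee_pos: [0.6366, 0.1632, 0.0536]
eef_rot: [-3.14, -0.001, 1.706]
force: [-0.6, -1.1, 0.4]
grip_width: 0.0802
```

```bash
python3 look.py scene s5 180 330 60 220
cat > fz.py <<'E'
import sys
from h import *
d=np.load(sys.argv[1])['d']; v,u=np.nonzero(d>0); P=cloud('scene',np.c_[u,v],d[v,u])
for lo,hi in((.575,.612),(.66,.70)):
    s=(P[:,0]>lo)&(P[:,0]<hi)&(abs(P[:,1]-.16)<.022)&(P[:,2]>.055)&(P[:,2]<.2); Q=P[s]; i=np.argsort(Q[:,2])[:8]
    print(Q[i].round(3).tolist(),np.median(Q,0).round(4),len(Q))
E
python3 fz.py s4.npz; python3 fz.py s5.npz;python3 go.py 0.6365 0.163 0.056 97.7
```

```text
[0.6366 0.1632 0.0536] [-1.7993e+02 -3.0000e-02  9.7760e+01] [-0.6 -1.1  0.4] 0.0802 t 3.52
scale 3.5
[[0.595, 0.147, 0.11], [0.595, 0.148, 0.112], [0.594, 0.149, 0.112], [0.595, 0.148, 0.113], [0.593, 0.148, 0.115], [0.59, 0.146, 0.115], [0.596, 0.149, 0.115], [0.597, 0.15, 0.116]] [0.5853 0.1487 0.152 ] 388
[[0.677, 0.167, 0.109], [0.675, 0.171, 0.11], [0.676, 0.17, 0.11], [0.68, 0.159, 0.11], [0.677, 0.173, 0.11], [0.675, 0.162, 0.11], [0.678, 0.159, 0.111], [0.675, 0.174, 0.111]] [0.6773 0.1623 0.1563] 460
[[0.598, 0.149, 0.086], [0.595, 0.149, 0.088], [0.591, 0.146, 0.091], [0.595, 0.146, 0.092], [0.594, 0.147, 0.092], [0.592, 0.147, 0.093], [0.596, 0.147, 0.093], [0.594, 0.147, 0.094]] [0.5866 0.1489 0.1295] 360
[[0.678, 0.175, 0.086], [0.678, 0.171, 0.086], [0.677, 0.176, 0.086], [0.679, 0.16, 0.087], [0.679, 0.163, 0.087], [0.677, 0.164, 0.088], [0.677, 0.167, 0.088], [0.678, 0.166, 0.088]] [0.6784 0.1622 0.1436] 553
t 3.57 pos [0.6364 0.1632 0.0533] rpy [-1.799e+02 -3.000e-02  9.776e+01] F [-0.1  -0.15  0.46] w 0.0799
tool shift mm [-0.21  0.07 -2.69] turn deg [-0.1  -0.03  0.06]
```

View pics/s5.png

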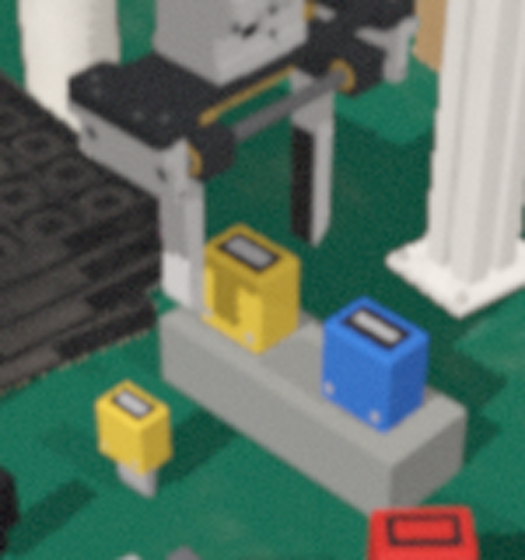

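Emit:
{"op": "step_arm", "data": {"steps": [{"x": 0,"y": 0,"z": 0.007,"ax": 0,"ay": 0,"az": 0,"claw": 0.08},{"x": 0,"y": 0,"z": 0.007,"ax": 0,"ay": 0,"az": 0,"claw": 0.08},{"x": 0,"y": 0,"z": 0.005,"ax": 0,"ay": 0,"az": 0,"claw": 0.08},{"x": 0,"y": 0,"z": 0.003,"ax": 0,"ay": 0,"az": 0,"claw": 0.08},{"x": 0,"y": 0,"z": 0.001,"ax": 0,"ay": 0,"az": 0,"claw": 0.08}]}}

```text
time_s: 3.98
ee_pos: [0.6366, 0.1632, 0.0283]
eef_rot: [-3.141, -0.001, 1.706]
force: [-0.8, -0.1, 0.8]
grip_width: 0.0797
```

```bash
python3 look.py scene s6 180 330 60 220; python3 fz.py s6.npz;python3 go.py 0.6365 0.163 0.024 97.7
```

```text
[0.6366 0.1632 0.0283] [-1.7995e+02 -3.0000e-02  9.7750e+01] [-0.8 -0.1  0.8] 0.0797 t 3.98
scale 3.5
[[0.597, 0.149, 0.061], [0.595, 0.146, 0.062], [0.593, 0.147, 0.062], [0.591, 0.148, 0.065], [0.596, 0.147, 0.065], [0.592, 0.145, 0.066], [0.593, 0.146, 0.067], [0.596, 0.148, 0.067]] [0.5868 0.1482 0.1033] 360
[[0.677, 0.163, 0.061], [0.678, 0.161, 0.062], [0.678, 0.164, 0.063], [0.679, 0.159, 0.064], [0.676, 0.168, 0.064], [0.676, 0.164, 0.064], [0.677, 0.166, 0.065], [0.678, 0.161, 0.065]] [0.6794 0.1604 0.1421] 746
t 4.03 pos [0.6366 0.1632 0.0282] rpy [-1.7994e+02 -3.0000e-02  9.7750e+01] F [-0.55 -0.02 -0.47] w 0.0802
tool shift mm [-0.16 -0.11  4.22] turn deg [-0.06 -0.03  0.05]
```

View pics/s6.png

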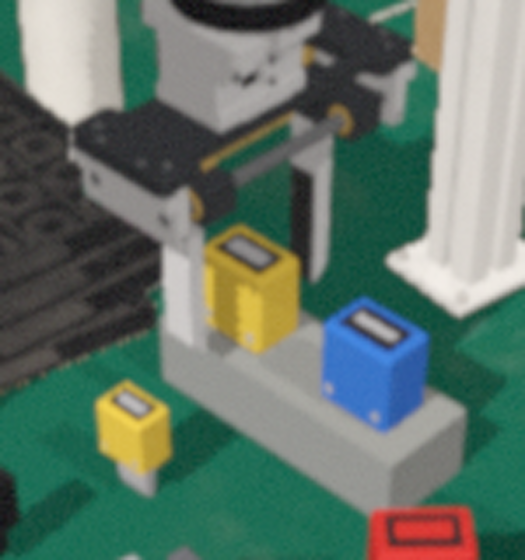

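Emit:
{"op": "step_arm", "data": {"steps": [{"x": 0,"y": 0,"z": 0.003,"ax": 0,"ay": 0,"az": 0,"claw": 0.08},{"x": 0,"y": 0,"z": 0.001,"ax": 0,"ay": 0,"az": 0,"claw": 0.06},{"x": 0,"y": 0,"z": 0,"ax": 0,"ay": 0,"az": 0,"claw": 0.045},{"x": 0,"y": 0,"z": 0,"ax": 0,"ay": 0,"az": 0,"claw": 0.02},{"x": 0,"y": 0,"z": 0,"ax": 0,"ay": 0,"az": 0,"claw": 0.02}], "grip_force": 12}}

```text
time_s: 4.45
ee_pos: [0.6369, 0.1633, 0.0245]
eef_rot: [-3.142, -0.001, 1.706]
force: [0.1, 0.6, 0.3]
grip_width: 0.0567
```

Emit:
{"op": "step_arm", "data": {"steps": [{"x": 0,"y": 0,"z": 0,"ax": 0,"ay": 0,"az": 0,"claw": 0.02},{"x": 0,"y": 0,"z": 0,"ax": 0,"ay": 0,"az": 0,"claw": 0.02},{"x": 0,"y": 0,"z": 0,"ax": 0,"ay": 0,"az": 0,"claw": 0.02}], "grip_force": 30}}

```text
time_s: 4.7
ee_pos: [0.6372, 0.1634, 0.0249]
eef_rot: [3.141, -0.001, 1.706]
force: [0.3, 0.2, 0.2]
grip_width: 0.0368
```

```bash
python3 look.py scene s7 180 330 60 220; python3 go.py 0.6365 0.163 0.024 97.7
```

```text
[0.6372 0.1634 0.0249] [ 1.7996e+02 -4.0000e-02  9.7750e+01] [0.3 0.2 0.2] 0.0368 t 4.7
scale 3.5
t 4.75 pos [0.6372 0.1633 0.025 ] rpy [ 1.7995e+02 -4.0000e-02  9.7750e+01] F [-0.29  0.1  -0.27] w 0.0332
tool shift mm [-0.24 -0.75  0.96] turn deg [ 0.05 -0.04  0.05]
```

View pics/s7.png

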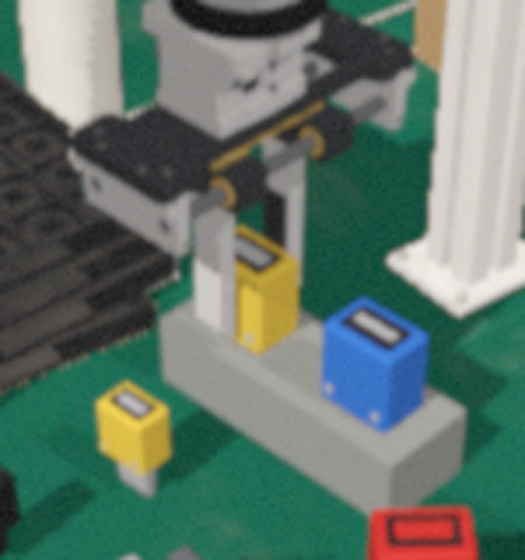

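Emit:
{"op": "step_arm", "data": {"steps": [{"x": 0,"y": 0,"z": 0,"ax": 0,"ay": 0,"az": 0,"claw": 0.02},{"x": 0,"y": 0,"z": 0,"ax": 0,"ay": 0,"az": 0,"claw": 0.02},{"x": 0,"y": 0,"z": 0,"ax": 0,"ay": 0,"az": 0,"claw": 0.02}], "grip_force": 35}}

```text
time_s: 5.0
ee_pos: [0.6372, 0.1633, 0.0249]
eef_rot: [3.141, -0.001, 1.706]
force: [-0.4, 0.2, 0.1]
grip_width: 0.0319
```

```bash
python3 go.py 0.637 0.1634 0.1 97.7
```

```text
t 5.0 pos [0.6372 0.1633 0.0249] rpy [ 1.7996e+02 -4.0000e-02  9.7750e+01] F [-0.42  0.16  0.11] w 0.0319
tool shift mm [  0.16  -0.13 -75.05] turn deg [ 0.04 -0.04  0.05]
```

Emit:
{"op": "step_arm", "data": {"steps": [{"x": 0,"y": 0,"z": -0.005,"ax": 0,"ay": 0,"az": 0,"claw": 0.02},{"x": 0,"y": 0,"z": -0.008,"ax": 0,"ay": 0,"az": 0,"claw": 0.02},{"x": 0,"y": 0,"z": -0.01,"ax": 0,"ay": 0,"az": 0,"claw": 0.02},{"x": 0,"y": 0,"z": -0.012,"ax": 0,"ay": 0,"az": 0,"claw": 0.02},{"x": 0,"y": 0,"z": -0.015,"ax": 0,"ay": 0,"az": 0,"claw": 0.02}], "grip_force": 35}}

```text
time_s: 5.42
ee_pos: [0.6356, 0.163, 0.0761]
eef_rot: [-3.137, -0.0, 1.706]
force: [0.2, -0.1, -1.5]
grip_width: 0.0319
```

Emit:
{"op": "step_arm", "data": {"steps": [{"x": 0,"y": 0,"z": -0.015,"ax": 0,"ay": 0,"az": 0,"claw": 0.02},{"x": 0,"y": 0,"z": -0.015,"ax": 0,"ay": 0,"az": 0,"claw": 0.02},{"x": 0,"y": 0,"z": -0.012,"ax": 0,"ay": 0,"az": 0,"claw": 0.02},{"x": 0,"y": 0,"z": -0.006,"ax": 0,"ay": 0,"az": 0,"claw": 0.02},{"x": 0,"y": 0,"z": 0,"ax": 0,"ay": 0,"az": 0,"claw": 0.02}]}}

```text
time_s: 5.83
ee_pos: [0.6375, 0.1634, 0.1366]
eef_rot: [3.136, -0.001, 1.706]
force: [0.2, -0.4, -0.5]
grip_width: 0.0314
```

```bash
python3 look.py scene s8 180 330 30 220; python3 go.py 0.454 0.022 0.13 90.7 10
```

```text
[0.6375 0.1634 0.1366] [ 1.797e+02 -5.000e-02  9.775e+01] [ 0.2 -0.4 -0.5] 0.0314 t 5.83
scale 2.9473684210526314
t 5.88 pos [0.6374 0.1633 0.136 ] rpy [ 1.7972e+02 -5.0000e-02  9.7750e+01] F [-0.04  0.29 -0.9 ] w 0.0319
tool shift mm [-115.31 -200.87    4.9 ] turn deg [ 0.27 -0.07  7.05]
[-11.5 -20.1   0.5] [ 0.03 -0.01  0.71]
[-11.8 -19.9   0.5] [ 0.03 -0.01  0.71]
[-12.  -19.8   0.5] [ 0.03 -0.01  0.71]
[-12.3 -19.6   0.5] [ 0.03 -0.01  0.71]
[-12.5 -19.5   0.5] [ 0.03 -0.01  0.71]
[-12.7 -19.3   0.5] [ 0.03 -0.01  0.71]
[-13.  -19.2   0.6] [ 0.03 -0.01  0.71]
[-13.2 -19.    0.6] [ 0.03 -0.01  0.71]
[-13.4 -18.9   0.6] [ 0.03 -0.01  0.71]
[-13.7 -18.7   0.6] [ 0.03 -0.01  0.71]
```

View pics/s8.png

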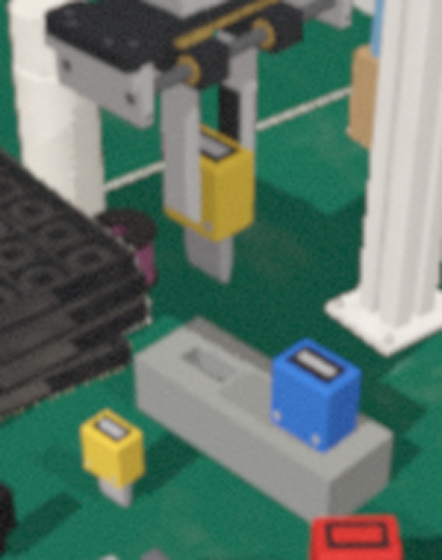

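Held upright, blade clear of the rack, blue gauge still in its slot. Carrying it over to the clamp.

Emit:
{"op": "step_arm", "data": {"steps": [{"x": -0.006,"y": -0.01,"z": 0,"ax": 0.1,"ay": 0,"az": 0.7,"claw": 0.02},{"x": -0.012,"y": -0.02,"z": 0,"ax": 0.1,"ay": 0,"az": 0.7,"claw": 0.02},{"x": -0.012,"y": -0.02,"z": 0,"ax": 0,"ay": 0,"az": 0.7,"claw": 0.02},{"x": -0.012,"y": -0.02,"z": 0,"ax": 0,"ay": 0,"az": 0.7,"claw": 0.02},{"x": -0.013,"y": -0.02,"z": 0,"ax": 0,"ay": 0,"az": 0.7,"claw": 0.02}]}}

```text
time_s: 6.3
ee_pos: [0.5508, 0.0987, 0.1315]
eef_rot: [-3.138, -0.001, 1.646]
force: [0.2, -0.1, -1.0]
grip_width: 0.032
```

```bash
python3 go.py 0.4537 0.0222 0.13 90.7 6
```

```text
t 6.3 pos [0.5508 0.0987 0.1315] rpy [-1.7981e+02 -6.0000e-02  9.4290e+01] F [ 0.16 -0.13 -1.  ] w 0.032
tool shift mm [ -69.08 -102.51    1.81] turn deg [-0.19 -0.05  3.59]
[-11.5 -17.1   0.3] [-0.03 -0.01  0.6 ]
[-11.7 -17.    0.3] [-0.03 -0.01  0.6 ]
[-11.9 -16.8   0.3] [-0.03 -0.01  0.6 ]
[-12.  -16.7   0.3] [-0.03 -0.01  0.6 ]
[-12.2 -16.6   0.3] [-0.03 -0.01  0.6 ]
[-12.4 -16.5   0.3] [-0.03 -0.01  0.6 ]
```

Emit:
{"op": "step_arm", "data": {"steps": [{"x": -0.013,"y": -0.019,"z": 0,"ax": 0,"ay": 0,"az": 0.8,"claw": 0.02},{"x": -0.013,"y": -0.019,"z": 0,"ax": 0,"ay": 0,"az": 0.8,"claw": 0.02},{"x": -0.013,"y": -0.018,"z": 0,"ax": 0,"ay": 0,"az": 0.8,"claw": 0.02},{"x": -0.01,"y": -0.012,"z": 0,"ax": 0,"ay": 0,"az": 0.6,"claw": 0.02},{"x": -0.005,"y": -0.006,"z": 0,"ax": 0,"ay": 0,"az": 0.3,"claw": 0.02}]}}

```text
time_s: 6.72
ee_pos: [0.4718, 0.0373, 0.1285]
eef_rot: [-3.132, -0.0, 1.584]
force: [-0.4, 0.3, -1.2]
grip_width: 0.0316
```

```bash
python3 go.py 0.4537 0.0222 0.1 90.7
```

```text
t 6.72 pos [0.4718 0.0373 0.1285] rpy [-1.7946e+02 -2.0000e-02  9.0760e+01] F [-0.39  0.26 -1.19] w 0.0316
tool shift mm [-14.84 -18.04  28.64] turn deg [-0.54 -0.02  0.06]
```

Emit:
{"op": "step_arm", "data": {"steps": [{"x": -0.006,"y": -0.007,"z": 0.005,"ax": -0.3,"ay": 0,"az": 0,"claw": 0.02},{"x": -0.005,"y": -0.007,"z": 0.009,"ax": -0.3,"ay": 0,"az": 0,"claw": 0.02},{"x": -0.003,"y": -0.003,"z": 0.007,"ax": 0,"ay": 0,"az": 0,"claw": 0.02},{"x": -0.001,"y": -0.001,"z": 0.005,"ax": 0,"ay": 0,"az": 0,"claw": 0.02},{"x": 0,"y": 0,"z": 0.001,"ax": 0,"ay": 0,"az": 0,"claw": 0.02}]}}

```text
time_s: 7.13
ee_pos: [0.4526, 0.0209, 0.0997]
eef_rot: [3.141, -0.001, 1.583]
force: [0.4, -0.2, -2.1]
grip_width: 0.0319
```

```bash
python3 look.py scene s9 150 280 140 300; python3 go.py 0.4537 0.0222 0.089 90.7
```

```text
[0.4526 0.0209 0.0997] [ 1.7996e+02 -3.0000e-02  9.0690e+01] [ 0.4 -0.2 -2.1] 0.0319 t 7.13
scale 3.5
t 7.18 pos [0.4528 0.021  0.0999] rpy [ 1.7996e+02 -3.0000e-02  9.0690e+01] F [-0.06 -0.4  -1.68] w 0.0319
tool shift mm [ 1.16  0.95 10.85] turn deg [ 0.04 -0.03 -0.01]
```

View pics/s9.png

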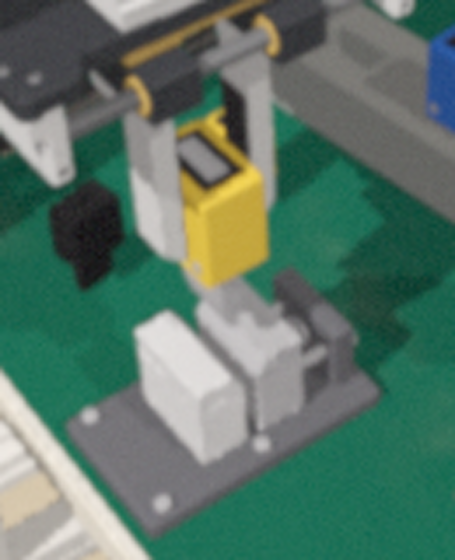

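```bash
cat > yel.py <<'E'
import sys
from h import *
z=np.load(sys.argv[1]); n=sys.argv[2]; im,d=z['im'],z['d']; m=cv2.inRange(cv2.cvtColor(im,cv2.COLOR_RGB2HSV),(20,120,60),(34,255,255))
v,u=np.nonzero((m>0)&(d>0)); P=cloud(n,np.c_[u,v],d[v,u]); s=(abs(P[:,0]-.453)<.05)&(abs(P[:,1]-.022)<.06); Q=P[s]
print('n',len(Q),'1-99pct',np.percentile(Q,[1,99],axis=0).round(4).tolist())
zt=np.percentile(Q[:,2],97); f=Q[abs(Q[:,1]-np.percentile(Q[:,1],3))<.006]; print('near face x',np.percentile(f[:,0],[2,98]).round(4),'y med',np.median(f[:,1]).round(4),'z',np.percentile(f[:,2],[2,98]).round(4))
if len(f)>20: 
  c=np.polyfit(f[:,0],f[:,1],1); print('face yaw',np.degrees(np.arctan(c[0])).round(2))
E
python3 yel.py s9.npz scene
```

```text
n 804 1-99pct [[0.4129, -0.0101, 0.1249], [0.4749, 0.0393, 0.2576]]
near face x [0.4133 0.4693] y med -0.0017 z [0.1256 0.2573]
face yaw -0.26
```

Emit:
{"op": "step_arm", "data": {"steps": [{"x": 0.001,"y": 0.001,"z": 0.006,"ax": 0,"ay": 0,"az": 0,"claw": 0.02},{"x": 0,"y": 0,"z": 0.007,"ax": 0,"ay": 0,"az": 0,"claw": 0.02},{"x": 0,"y": 0,"z": 0.006,"ax": 0,"ay": 0,"az": 0,"claw": 0.02},{"x": 0,"y": 0,"z": 0.003,"ax": 0,"ay": 0,"az": 0,"claw": 0.02},{"x": 0,"y": 0,"z": 0,"ax": 0,"ay": 0,"az": 0,"claw": 0.02}]}}

```text
time_s: 7.6
ee_pos: [0.4552, 0.0231, 0.0755]
eef_rot: [3.141, -0.001, 1.584]
force: [0.2, 0.6, -0.1]
grip_width: 0.0318
```

```bash
python3 look.py scene s10 160 260 160 290; python3 go.py 0.4537 0.0222 0.06 90.7
```

```text
[0.4552 0.0231 0.0755] [ 1.7996e+02 -4.0000e-02  9.0760e+01] [ 0.2  0.6 -0.1] 0.0318 t 7.6
scale 4.3076923076923075
t 7.65 pos [0.4552 0.0231 0.0758] rpy [ 1.7995e+02 -4.0000e-02  9.0760e+01] F [ 0.07  0.4  -1.13] w 0.0317
tool shift mm [-0.92 -1.57 15.83] turn deg [ 0.05 -0.04  0.06]
```

View pics/s10.png

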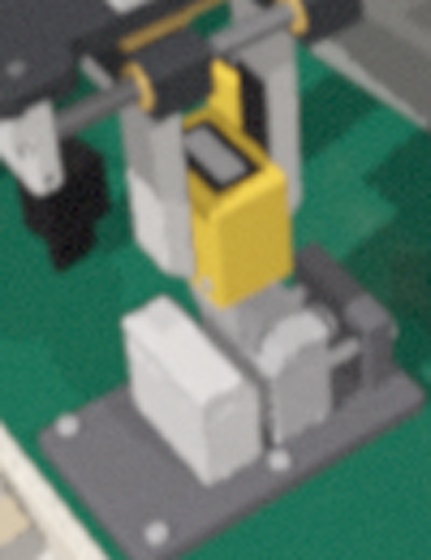

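Emit:
{"op": "step_arm", "data": {"steps": [{"x": -0.001,"y": -0.0015,"z": 0,"ax": 0,"ay": 0,"az": 0,"claw": 0.02},{"x": 0,"y": 0,"z": 0.003,"ax": 0,"ay": 0,"az": 0,"claw": 0.02},{"x": 0,"y": 0,"z": 0.003,"ax": 0,"ay": 0,"az": 0,"claw": 0.02},{"x": 0,"y": 0,"z": 0.003,"ax": 0,"ay": 0,"az": 0,"claw": 0.02}]}}

```text
time_s: 7.98
ee_pos: [0.4543, 0.022, 0.0672]
eef_rot: [3.139, -0.001, 1.584]
force: [0.6, 0.1, -1.4]
grip_width: 0.0317
```

```bash
python3 go.py 0.4537 0.0222 0.041 90.7
```

```text
t 7.98 pos [0.4543 0.022  0.0672] rpy [ 1.7984e+02 -3.0000e-02  9.0770e+01] F [ 0.64  0.09 -1.37] w 0.0317
tool shift mm [ 0.18 -0.69 26.18] turn deg [ 0.16 -0.03  0.07]
```

Emit:
{"op": "step_arm", "data": {"steps": [{"x": 0,"y": -0.0005,"z": 0.003,"ax": 0.1,"ay": 0,"az": 0,"claw": 0.02},{"x": 0,"y": 0,"z": 0.003,"ax": 0,"ay": 0,"az": 0,"claw": 0.02},{"x": 0,"y": 0,"z": 0.003,"ax": 0,"ay": 0,"az": 0,"claw": 0.02}]}}

```text
time_s: 8.23
ee_pos: [0.4545, 0.022, 0.0578]
eef_rot: [3.139, -0.001, 1.584]
force: [2.5, 0.2, 6.8]
grip_width: 0.0317
```

```bash
python3 go.py 0.4537 0.0222 0.041 90.7
```

```text
t 8.23 pos [0.4545 0.022  0.0578] rpy [ 1.7983e+02 -3.0000e-02  9.0750e+01] F [2.53 0.21 6.84] w 0.0317
tool shift mm [ 0.25 -0.88 16.79] turn deg [ 0.17 -0.03  0.05]
```

Emit:
{"op": "step_arm", "data": {"steps": [{"x": 0,"y": 0.0003,"z": 0.003,"ax": 0.1,"ay": 0,"az": 0,"claw": 0.02},{"x": 0,"y": 0,"z": 0.003,"ax": 0,"ay": 0,"az": 0,"claw": 0.02}]}}

```text
time_s: 8.4
ee_pos: [0.4551, 0.0219, 0.0516]
eef_rot: [3.14, -0.001, 1.584]
force: [-1.3, 0.0, 2.4]
grip_width: 0.0319
```

```bash
python3 go.py 0.4537 0.0222 0.041 90.7
```

```text
t 8.4 pos [0.4551 0.0219 0.0516] rpy [ 1.7991e+02 -3.0000e-02  9.0740e+01] F [-1.27  0.01  2.4 ] w 0.0319
tool shift mm [ 0.28 -1.37 10.6 ] turn deg [ 0.09 -0.03  0.04]
```

Emit:
{"op": "step_arm", "data": {"steps": [{"x": 0,"y": -0.0003,"z": 0.003,"ax": 0,"ay": 0,"az": 0,"claw": 0.02},{"x": 0,"y": 0,"z": 0.003,"ax": 0,"ay": 0,"az": 0,"claw": 0.02}]}}

```text
time_s: 8.57
ee_pos: [0.4551, 0.0219, 0.0452]
eef_rot: [3.139, -0.001, 1.584]
force: [-0.6, -0.2, 2.4]
grip_width: 0.0318
```

Emit:
{"op": "step_arm", "data": {"steps": [{"x": 0,"y": 0,"z": 0.0015,"ax": 0,"ay": 0,"az": 0,"claw": 0.02}]}}

```text
time_s: 8.65
ee_pos: [0.4551, 0.0219, 0.0433]
eef_rot: [3.139, -0.001, 1.584]
force: [0.3, -0.3, 2.9]
grip_width: 0.0318
```

```bash
python3 look.py scene s11 160 260 160 290; python3 go.py 0.4537 0.0222 0.041 90.7
```

```text
[0.4551 0.0219 0.0433] [ 1.7986e+02 -3.0000e-02  9.0730e+01] [ 0.3 -0.3  2.9] 0.0318 t 8.65
scale 4.3076923076923075
t 8.7 pos [0.455  0.0219 0.0431] rpy [ 1.7987e+02 -4.0000e-02  9.0730e+01] F [ 2.34 -0.01 -5.35] w 0.0321
tool shift mm [ 0.29 -1.33  2.13] turn deg [ 0.13 -0.04  0.03]
```

View pics/s11.png

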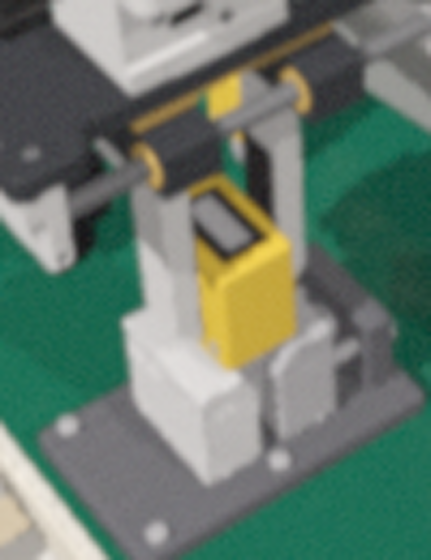

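Emit:
{"op": "step_arm", "data": {"steps": [{"x": 0,"y": 0,"z": 0.0015,"ax": 0,"ay": 0,"az": 0,"claw": 0.02}]}}

```text
time_s: 8.78
ee_pos: [0.4551, 0.0219, 0.0416]
eef_rot: [3.139, -0.001, 1.583]
force: [0.5, -0.1, 2.7]
grip_width: 0.0317
```

Emit:
{"op": "step_arm", "data": {"steps": [{"x": 0,"y": 0,"z": 0.001,"ax": 0,"ay": 0,"az": 0,"claw": 0.02}]}}

```text
time_s: 8.87
ee_pos: [0.4551, 0.0219, 0.0408]
eef_rot: [3.139, -0.001, 1.584]
force: [-8.2, -0.0, 24.7]
grip_width: 0.032
```

Landed: the force jumped at z 0.0408, as predicted. I'll take the pressure off, check, and then open.

Emit:
{"op": "step_arm", "data": {"steps": [{"x": 0,"y": 0,"z": 0,"ax": 0,"ay": 0,"az": 0,"claw": 0.02}], "grip_force": 12}}

```text
time_s: 8.95
ee_pos: [0.4552, 0.0219, 0.0408]
eef_rot: [3.139, -0.001, 1.584]
force: [0.4, 0.8, -0.2]
grip_width: 0.0319
```

```bash
python3 look.py scene s12 160 260 160 290; python3 go.py 0.4537 0.0222 0.041 90.7; python3 yel.py s12.npz scene
```

```text
[0.4552 0.0219 0.0408] [ 1.7986e+02 -3.0000e-02  9.0730e+01] [ 0.4  0.8 -0.2] 0.0319 t 8.95
scale 4.3076923076923075
t 9.0 pos [0.4552 0.0219 0.0408] rpy [ 1.7986e+02 -4.0000e-02  9.0730e+01] F [0.35 1.07 3.27] w 0.0317
tool shift mm [ 0.3  -1.46 -0.2 ] turn deg [ 0.14 -0.04  0.03]
n 654 1-99pct [[0.4153, -0.0119, 0.0674], [0.4712, 0.0403, 0.1994]]
near face x [0.4161 0.4684] y med -0.0008 z [0.0679 0.199 ]
face yaw 0.94
```

View pics/s12.png

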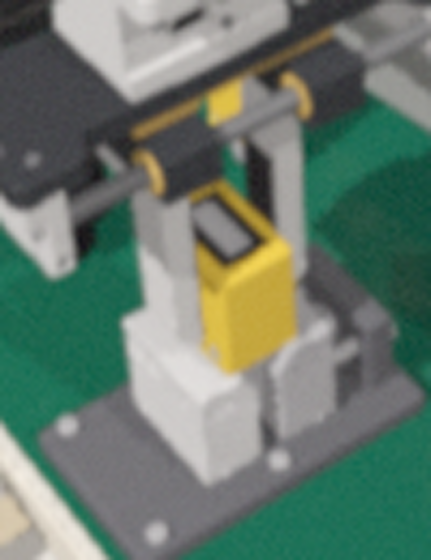

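Handle rests on the jaw tops. Opening evenly, then retreating straight up.

Emit:
{"op": "step_arm", "data": {"steps": [{"x": 0,"y": 0,"z": 0,"ax": 0,"ay": 0,"az": 0,"claw": 0.04},{"x": 0,"y": 0,"z": 0,"ax": 0,"ay": 0,"az": 0,"claw": 0.06},{"x": 0,"y": 0,"z": 0,"ax": 0,"ay": 0,"az": 0,"claw": 0.08},{"x": 0,"y": 0,"z": 0,"ax": 0,"ay": 0,"az": 0,"claw": 0.08},{"x": 0,"y": 0,"z": 0,"ax": 0,"ay": 0,"az": 0,"claw": 0.08}]}}

```text
time_s: 9.42
ee_pos: [0.4546, 0.022, 0.0402]
eef_rot: [3.14, -0.001, 1.584]
force: [0.9, -0.2, -0.0]
grip_width: 0.0618
```

Emit:
{"op": "step_arm", "data": {"steps": [{"x": 0,"y": 0,"z": 0,"ax": 0,"ay": 0,"az": 0,"claw": 0.08}]}}

```text
time_s: 9.5
ee_pos: [0.4545, 0.0219, 0.0401]
eef_rot: [3.141, -0.001, 1.584]
force: [0.2, 0.9, 0.2]
grip_width: 0.0689
```

Emit:
{"op": "step_arm", "data": {"steps": [{"x": 0,"y": 0,"z": -0.005,"ax": 0,"ay": 0,"az": 0,"claw": 0.08},{"x": 0,"y": 0,"z": -0.01,"ax": 0,"ay": 0,"az": 0,"claw": 0.08},{"x": 0,"y": 0,"z": -0.015,"ax": 0,"ay": 0,"az": 0,"claw": 0.08},{"x": 0,"y": 0,"z": -0.02,"ax": 0,"ay": 0,"az": 0,"claw": 0.08},{"x": 0,"y": 0,"z": -0.02,"ax": 0,"ay": 0,"az": 0,"claw": 0.08}]}}

```text
time_s: 9.92
ee_pos: [0.4523, 0.022, 0.1118]
eef_rot: [-3.136, -0.001, 1.584]
force: [0.8, -0.4, 0.0]
grip_width: 0.08
```

Emit:
{"op": "step_arm", "data": {"steps": [{"x": 0,"y": 0,"z": -0.025,"ax": 0,"ay": 0,"az": 0,"claw": 0.08},{"x": 0,"y": 0,"z": -0.025,"ax": 0,"ay": 0,"az": 0,"claw": 0.08},{"x": 0,"y": 0,"z": -0.02,"ax": 0,"ay": 0,"az": 0,"claw": 0.08},{"x": 0,"y": 0,"z": -0.01,"ax": 0,"ay": 0,"az": 0,"claw": 0.08},{"x": 0,"y": 0,"z": 0,"ax": 0,"ay": 0,"az": 0,"claw": 0.08}]}}

```text
time_s: 10.33
ee_pos: [0.4532, 0.0219, 0.2044]
eef_rot: [3.138, -0.0, 1.584]
force: [-0.3, 0.0, 0.5]
grip_width: 0.0798
```

Emit:
{"op": "step_arm", "data": {"steps": [{"x": 0,"y": 0,"z": 0,"ax": 0,"ay": 0,"az": 0,"claw": 0.08},{"x": 0,"y": 0,"z": 0,"ax": 0,"ay": 0,"az": 0,"claw": 0.08}]}}

```text
time_s: 10.5
ee_pos: [0.4531, 0.0219, 0.2052]
eef_rot: [3.137, -0.0, 1.584]
force: [0.8, -0.4, 1.3]
grip_width: 0.0799
```

```bash
python3 look.py scene s13 150 330 110 300; python3 yel.py s13.npz scene
python3 - <<'E'
from h import *
d=np.load('s13.npz')['d']; v,u=np.nonzero(d>0); P=cloud('scene',np.c_[u,v],d[v,u])
b=(abs(P[:,1]-.022)<.02)&(P[:,2]>.059)&(P[:,2]<.066)&(P[:,0]>.47)&(P[:,0]<.495); print('sprung jaw back edge x',np.percentile(P[b,0],[50,95,99]).round(4))
E
```

```text
[0.4531 0.0219 0.2052] [ 1.7972e+02 -2.0000e-02  9.0760e+01] [ 0.8 -0.4  1.3] 0.0799 t 10.5
scale 2.9473684210526314
n 1004 1-99pct [[0.406, -0.0068, 0.067], [0.5009, 0.043, 0.3669]]
near face x [0.406  0.4934] y med -0.0006 z [0.0679 0.3641]
face yaw -2.94
sprung jaw back edge x [0.4802 0.4828 0.4833]
```

View pics/s13.png

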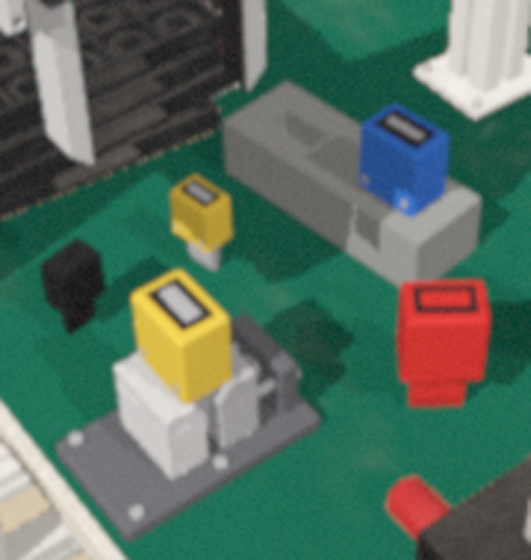

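Run:
```python
from h import *
z=np.load('s13.npz'); im,d=z['im'],z['d']; m=cv2.inRange(cv2.cvtColor(im,cv2.COLOR_RGB2HSV),(18,100,60),(34,255,255))
v,u=np.nonzero((m>0)&(d>0)); P=cloud('scene',np.c_[u,v],d[v,u]); s=(abs(P[:,0]-.453)<.04)&(abs(P[:,1]-.022)<.04)&(P[:,2]<.14); Q=P[s]
zt=np.percentile(Q[:,2],97); T=Q[Q[:,2]>zt-.006]
print('ztop',zt,'zmin',np.percentile(Q[:,2],1),cv2.minAreaRect(np.float32(T[:,:2]*1e3)))
A=np.c_[T[:,:2]-T[:,:2].mean(0),np.ones(len(T))]; c=np.linalg.lstsq(A,T[:,2],rcond=None)[0]; print('tilt deg',np.degrees(np.arctan(c[:2])),'z',c[2])
d=np.load('scene0.npz')['d']; v,u=np.nonzero(d>0); P=cloud('scene',np.c_[u,v],d[v,u])
b=(abs(P[:,1]-.022)<.02)&(P[:,2]>.059)&(P[:,2]<.066)&(P[:,0]>.47)&(P[:,0]<.495); print('jaw back edge before',np.percentile(P[b,0],[50,95,99]).round(4))
```

```text
ztop 0.11307210627736733 zmin 0.06674944790171272 ((453.4208068847656, 20.51806640625), (31.274246215820312, 45.935272216796875), 0.16803202033042908)
tilt deg [1.30132484 0.99085593] z 0.11126061535668592
jaw back edge before [0.476  0.481  0.4817]
```

```bash
python3 -c "
from h import *
print(ticket.hand_in())"
```

```text
the job is handed in; nothing more can be done
None
```

I took the large yellow gauge out of the rack by its handle and slid it down between the jaws. I let go once the handle rested on the jaw tops, backed the arm off straight up, and handed in at about 10.6 s. The hand-in gave no verdict.

**Insertion:** vertical force peaked at about 7 N while the taper spread the jaws, then fell to about 2.5–3 N of drag. On landing it spiked once to about 25 N. I released that on the next step and did not press further.

**Final check (scene camera only):**
- **Height:** the handle top is at z ≈ 0.111–0.113 m, against 0.112 m expected when fully home.
- **Position:** the gauge is about 1 mm off the middle along the jaws.
- **Jaw:** the sprung jaw has moved about 1.7 mm, against about 2 mm expected.
- **Upright:** a rough plane fit to the handle top gave about 1–1.5° of tilt, which I take to be within depth noise.
- **Other items:** the blue gauge is still in the rack, and the look-alikes visible in the last picture (small yellow, black, red) had not moved. Orange was outside it.

**Disagreement:** the reported tool height was about 33 mm below where the cameras showed the finger ends. I relied on the cameras. The grip closing to 32 mm on the handle, and the landing height, bore that out.

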